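# Gauge the bore of a brazed drill bit

### The job

Check the bore of the drill bit clamped in the fixture with the double-ended plug gauge: first push the long, slim go end fully home, until the handle's shoulder meets the bit. Pull it out, turn the gauge round and press the short, thick no-go end squarely and gently against the centre of the mouth for about a second to confirm that it is refused. Then lay the gauge back in its wooden cradle, either way round, let go of it, and do not disturb the spare bit, hammer and pot that stand or lie nearby.

Things in the scene. Friction and masses are not known exactly. Their poses are not given: they have to be found in the camera images.
- gauge: a double-ended plug gauge, 148 mm long, about 0.4 kg, lying level in the cradle: an octagonal aluminium handle 36 mm across its flats (flats at the sides, top and bottom) and 90 mm long, a slim long steel go plug (24 mm diameter, 40 mm long, 2.5 mm bevel at its nose) on one end and a thicker short steel no-go plug (30 mm diameter, 18 mm long) on the other. Origin on the axis at the middle of the handle; x along the axis towards the go end, z up while it lies in the cradle
- go_face (a point): centre of the go plug's end face, 85 mm from the gauge's origin along its +x
- go_shoulder (a point): centre of the handle's end face from which the go plug stands out, 45 mm from the gauge's origin along its +x; it meets the bit's face when the go plug is fully in
- nogo_face (a point): centre of the no-go plug's end face, 63 mm from the gauge's origin along its -x
- fixture: a fixed V-block fixture on a grey base plate (85 x 150 mm), with a steel drill-bit body clamped lying in it by a strap; origin on the bench below the block. The bit's bore is level, its axis 85 mm above the bench, and opens towards the fixture's +x; the bit is 54 mm in diameter and its winged crown points to -x. The strap's studs reach 126 mm above the bench
- mouth (a point): centre of the bore's mouth, on the bit's flat ring face, 45 mm from the fixture's origin along its +x and 85 mm above the bench; axes as the fixture's, so +x points out of the bore. The bore is 27 mm in diameter and 55 mm deep: the go plug has 1.5 mm of play all round, the no-go plug is 3 mm too big
- cradle: the gauge's fixed wooden cradle: a board 130 x 75 mm, 12 mm thick, with two notched saddles 12 mm thick, 56 mm apart inside and up to about 65 mm tall, that carry the gauge's handle near its two ends; the middle of the handle is free to be gripped from above. Origin under its centre on the bench, x along the gauge it carries
- rest (a point): where the middle of the handle lies when the gauge rests in the cradle: on the cradle's centre, 60 mm above the bench; the notches are flat-floored with cheeks sloping at 45 degrees (about 2 mm of play to each side)
- bit0: a spare steel drill-bit body, 50 mm across, 85 to 95 mm tall, standing near the middle in front of the robot; bystander, its origin at the centre of its foot
- hammer: a hammer lying on the right, bystander
- rod_pot: a white metal pot 90 mm across, 85 mm tall on the left, bystander
Mind the look-alikes: they are no part of the job. What is shaped like the gauge but orange or purple is not meant. Leave any red look-alike of the fixture alone.

How it is judged (in metres and radians):
On the way, in this order (a step that is already met when the one before it is completed fails the run):
1. the go end is fully home in the bore: the handle's shoulder within 4 mm of the centre of the mouth, gauge in line with the bore within 0.08 rad (distance between go_shoulder and mouth below 0.004 m and angle between the x axis of gauge and the x axis of fixture, either way round below 0.08 rad), for 0.2 s.
2. the no-go end is pressed against the mouth and refused: its end face within 5 mm of the centre of the mouth, in line within 0.12 rad, pressed with more than 1.5 N (distance between nogo_face and mouth below 0.005 m and angle between the x axis of gauge and the x axis of fixture, either way round below 0.12 rad and contact force between gauge and fixture above 1.5 N), for 0.3 s.
At the end, for the whole second after the job is handed in: The gauge lies at rest in both saddles of its cradle, either way round: the middle of its handle within 12 mm of the cradle's rest point seen from above and within 4 mm of it in height, its axis within 0.1 rad of the cradle's; released (horizontal distance between gauge and rest below 0.012 m and z of gauge in the frame of rest between -0.004 and 0.004 m and angle between the x axis of gauge and the x axis of cradle, either way round below 0.1 rad and linear speed of gauge below 0.02 m/s and angular speed of gauge below 0.2 rad/s); the robot touches nothing.
It fails at once if the gauge is forced against the bit or its fixture (more than 60 N) (contact force between gauge and fixture above 60 N).
It fails at once if the standing spare bit, the hammer or the pot is pushed more than 30 mm from its place (distance of any of bit0, hammer, rod_pot from where it was at the start of the episode above 0.03 m).
It also fails if it takes over 72 s, if anything falls off the work surface, if the arm or the gripper's body presses on something with over 40 N, if the wrist force passes 120 N, or if a joint passes its speed limit or range.

### The arm

A 6-joint arm with a two-finger parallel gripper is mounted at the origin on the work surface. World frame = base frame: x ahead of the robot, y to its left, z up, the work surface at z = 0. Lengths are in m, angles in degrees, forces in N, time in s.
With the tool pointing down it reaches from about 0.3 to 0.75 m from the base axis. Payload 8.5 kg.
Tool frame: the origin (TCP) lies at the very end of the fingers, on their centre line; the grasp point (between the pads) lies 19 mm behind it (env.pinch_z is the distance from the TCP to the grasp point, in m); z points along the fingers, y is the line along which they close (so a half turn about z gives the same grasp; the last joint's range is limited). The gripper opens to 85 mm and grips with 20 to 120 N. Pads are 22 mm wide; open, the fingers measure 114 mm over their backs; the gripper's body (76 mm by 85 mm) begins 54 mm behind the grasp point. The pads swing forward as they close: fully open they stand 13 mm farther back than shut.
Start: joints at [-78.398, 21.807, 74.336, -0, 83.858, -12.336], TCP at [0.223, -0.503, 0.195] pointing down, gripper open.
Joint ranges: [-178.18, 178.18], [-50.72, 133.34], [12.68, 142.11], [-81.47, 261.47], [9.98, 163.14], [-165.26, 165.26]. Speed limits (degrees/s): [136.94, 136.94, 180, 180, 180, 180].

### API

Orientations are given as a 3x3 rotation matrix whose columns are the frame's x, y, z axes.
In Python, from rig import env, viewer gives the robot as it stands.
- The arm moves only by the tool drive_tool, never from a script. Its argument "series" is a list of rows, each a list of 3 entries, a list of its own where there are three numbers: the shift along the tool's x, y, z in m, then the turn about the tool's z in degrees, then the finger opening in m, from 0 to 0.0854. A call has 1 to 20 rows; each row is the pose to reach, as a shift and turn from the pose commanded when the call began, along the tool's axes at that moment; what a row does not reach only later rows make up. A row lasts 1/10 s, in which the tool goes at most 50 mm and 8.59 degrees, less where a joint would pass 70% of its speed; a pose out of reach is approached as far as the arm can. A call with a gripper value outside its range is refused whole. The fingers move at their own pace and stop on an object; "newtons" is the grip in N (left out, the last holds). Time passes only in rows, so rows that repeat a pose let the fingers close. It gives the time, the measured TCP pose, the force, the opening and the grip force at its end, in the units of the state.
- env.observe(): the state, without advancing time (a new reading comes with each control period).
- viewer.get_image(name): name is "side" or "top" or "wrist"; returns a dict with "img" (420x560x3 uint8, red, green, blue), "depth" (420x560 float32, m along the optical axis (not along the pixel's ray), 0 where there is no reading), "camera_matrix" (3x3 intrinsics, pixels), "rvec" (rotation vector, rad) and "tvec" (3), from world to camera coordinates, as OpenCV has them. Camera axes: x right, y down, z forward; pixel columns grow to the right and rows downward; lengths in m; the calibration is good to about 2 mm. A picture is of the moment at which its call begins.
- env.close_job(): hands the job in; it is judged then, once.
The state is a dict: "time_s": time; "q": joint angles; "qvel": joint speeds; "joint_efforts": joint torques, N m; "position": TCP position; "tool_rot": TCP orientation; "ft_force": force on the tool from outside, world axes, zero at the start; "wrist_torque": the same for the moment, N m; "grip_width": finger opening in m; "gripper_force": force on a finger pad.
Only numpy, scipy, OpenCV 4.12 (cv2) and the standard library are available. Lean on these libraries where they do the work, as an engineer would, in place of code of your own. Each camera call takes 0.05 s, during which the arm holds its last target. There are 200 camera calls.

## Working session

There is one attempt and no reset: what is moved stays moved. The work goes in short steps, Python scripts to look and compute and a tool call to move; the robot and the scene stay as the last step left them, time stands still between calls to the robot, and variables do not carry over. Pictures are saved under pics/ and viewed, at most 10 in all, crops included, and the job is handed in when it is done.

Besides the shell and the picture viewer there is one more tool, called after "Request:" as name(argument=value, ...), one argument or row to a line, values as JSON. drive_tool: Moves the arm, as the interface text tells. Its arguments: {"type":"object","properties":{"series":{"type":"array"},"newtons":{"type":"number"}},"required":["series"]}

```bash
ls; mkdir -p pics
cat > h.py <<'E'
import numpy as np, cv2
from rig import env, viewer
def cam(n):
    d=viewer.get_image(n); R=cv2.Rodrigues(np.array(d["rvec"],float))[0]; t=np.array(d["tvec"],float).ravel()
    K=np.array(d["camera_matrix"]); z=d["depth"]; v,u=np.mgrid[:z.shape[0],:z.shape[1]]
    c=np.stack([(u-K[0,2])/K[0,0]*z,(v-K[1,2])/K[1,1]*z,z],-1)
    P=(c-t)@R; P[z==0]=np.nan
    return d["img"],P,K,R,t
def save(n,im,s=1): cv2.imwrite("pics/"+n+".png",cv2.resize(im[...,::-1],None,fx=s,fy=s))
E
python3 - <<'E'
from h import *
for n in("top","side"):
    im,P,K,R,t=cam(n); save(n+"0",im,1.4); np.savez(n+"0.npz",im=im,P=P); print(n,K[0,0],-R.T@t)
s=env.observe(); print(s["position"],s["tool_rot"],s["ft_force"],s["time_s"],env.pinch_z)
E
```

```text
pics
top 516.3121232313389 [0.10808994 0.01301933 1.54075643]
side 479.9478108746495 [ 0.40915573 -1.21440632  0.95823248]
[ 0.22308003 -0.50238164  0.1947662 ] [[ 9.13994549e-01  4.05726357e-01 -2.94981278e-04]
 [ 4.05726382e-01 -9.13993659e-01  1.30148915e-03]
 [ 2.58437434e-04 -1.30923568e-03 -9.99999110e-01]] [-0.24582629  0.18128381 -0.16148637] 0.1 0.0187
```

View pics/top0.png

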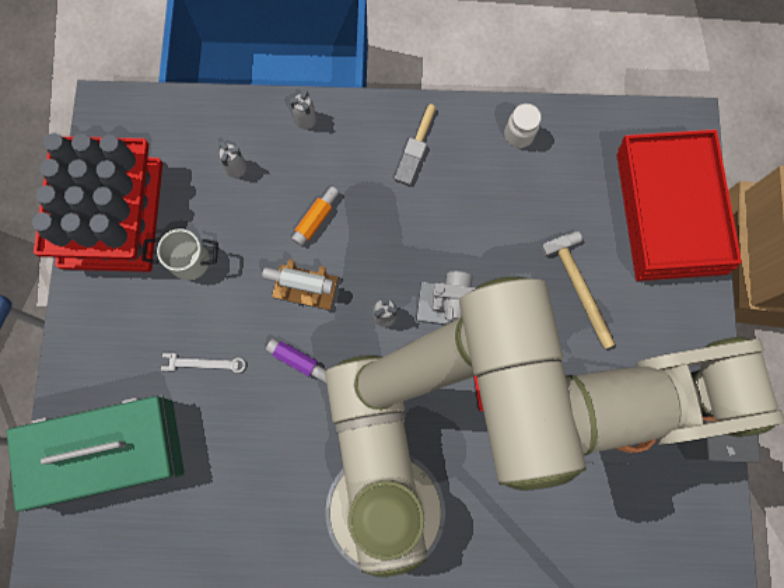

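View pics/side0.png

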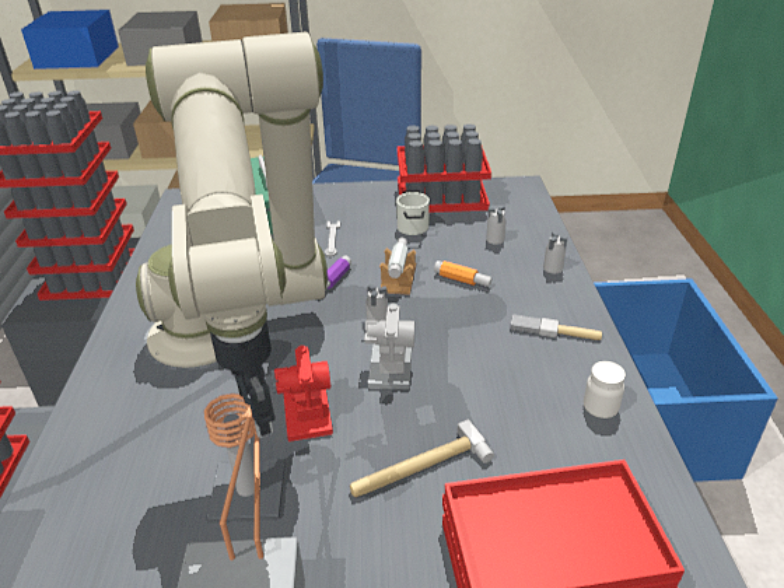

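The top view shows the gauge in its cradle at about (298,280), with the slim end to the left (265,272). The grey fixture is at (450,300), partly hidden by the arm, and its bit's smooth end points up the image (+x). The spare bit is at (385,312), and the red look-alike is under the arm.

Run:
```python
from h import *
def stats(name,box,zlo,zhi):
    d=np.load(name); P=d["P"]; a=[int(x/1.4) for x in box]
    q=P[a[1]:a[3],a[0]:a[2]].reshape(-1,3); q=q[np.isfinite(q[:,0])]
    return q[(q[:,2]>zlo)&(q[:,2]<zhi)]
q=stats("top0.npz",(255,258,345,312),.066,.095)
print("gauge",len(q)); c=q[:,:2].mean(0); w,V=np.linalg.eigh(np.cov((q[:,:2]-c).T)); ax=V[:,1]*np.sign(V[1,1])
s=(q[:,:2]-c)@ax; n=(q[:,:2]-c)@[-ax[1],ax[0]]
print(c,ax,np.degrees(np.arctan2(ax[1],ax[0])))
for a in np.arange(-.09,.09,.01):
    m=(s>=a)&(s<a+.01)
    if m.sum(): print(round(a,3),m.sum(),n[m].min().round(4),n[m].max().round(4),q[m,2].max().round(4),(c+ax*s[m].mean()+np.array([-ax[1],ax[0]])*(n[m].min()+n[m].max())/2).round(4))
print("ends",s.min(),s.max())
for nm,b in(("top0.npz",(410,265,478,330)),("side0.npz",(355,295,425,392))):
    q=stats(nm,b,.002,.14); print(nm,len(q))
    for lo in np.arange(0,.14,.01):
        m=q[(q[:,2]>lo)&(q[:,2]<lo+.01)]
        if len(m)>3: print(round(lo,2),len(m),np.percentile(m,[2,98],axis=0).round(3).tolist())
q=stats("top0.npz",(370,295,402,330),.06,.12);print("bit0",q.mean(0),q.min(0),q.max(0))
q=stats("top0.npz",(145,225,220,280),.06,.12);print("pot",q.min(0),q.max(0))
```

```text
gauge 501
[0.46442432 0.19235838] [0.19227101 0.98134187] 78.91465256197486
-0.07 20 -0.0132 0.0132 0.0831 [0.4522 0.13  ]
-0.06 29 -0.0137 0.011 0.0817 [0.4552 0.1381]
-0.05 46 -0.0349 0.0355 0.0855 [0.4555 0.1484]
-0.04 45 -0.0345 0.0373 0.0828 [0.4563 0.1581]
-0.03 39 -0.0183 0.0172 0.0841 [0.4601 0.1675]
-0.02 40 -0.0166 0.0172 0.0864 [0.4612 0.1775]
-0.01 39 -0.0178 0.0177 0.0855 [0.4635 0.1875]
-0.0 39 -0.019 0.0173 0.085 [0.4663 0.1974]
0.01 36 -0.0184 0.0149 0.0827 [0.4691 0.207 ]
0.02 44 -0.0364 0.0323 0.0851 [0.4713 0.2166]
0.03 40 -0.0338 0.0344 0.0813 [0.4709 0.227 ]
0.04 22 -0.0168 0.0152 0.0766 [0.4739 0.2364]
0.05 20 -0.0108 0.0108 0.0733 [0.475  0.2464]
0.06 21 -0.0098 0.0105 0.0782 [0.4766 0.256 ]
0.07 19 -0.0102 0.01 0.0755 [0.4788 0.2654]
0.08 2 -0.0076 0.0023 0.071 [0.4825 0.2706]
ends -0.06747091857257059 0.08030787731854838
top0.npz 1274
0.0 251 [[0.383, -0.183, 0.002], [0.524, -0.04, 0.009]]
0.01 313 [[0.394, -0.115, 0.01], [0.479, -0.058, 0.02]]
0.02 49 [[0.395, -0.112, 0.02], [0.475, -0.061, 0.028]]
0.03 8 [[0.414, -0.11, 0.031], [0.435, -0.09, 0.039]]
0.04 1
[... 763 characters left out ...]
[0.459, -0.0, 0.04]]
0.04 147 [[0.387, -0.186, 0.04], [0.46, 0.005, 0.05]]
0.05 57 [[0.385, -0.185, 0.05], [0.457, 0.005, 0.059]]
0.06 125 [[0.389, -0.183, 0.061], [0.474, 0.01, 0.07]]
0.07 130 [[0.387, -0.184, 0.07], [0.479, 0.012, 0.08]]
0.08 165 [[0.377, -0.183, 0.08], [0.477, 0.002, 0.09]]
0.09 133 [[0.379, -0.182, 0.09], [0.481, -0.01, 0.1]]
0.1 194 [[0.383, -0.185, 0.1], [0.482, -0.123, 0.11]]
0.11 171 [[0.419, -0.189, 0.11], [0.471, -0.095, 0.12]]
0.12 61 [[0.427, -0.19, 0.12], [0.451, -0.093, 0.127]]
bit0 [0.40321711 0.01333625 0.08345181] [ 0.3821325  -0.00950658  0.06012689] [0.43065531 0.03758349 0.10183246]
pot [0.472845   0.36842324 0.06004821] [0.56480271 0.52440264 0.09511925]
```

Request:
drive_tool(
  series=[
    [[0,0,-0.05],0,0.07],
    [[0.4,-0.22,-0.125],-55,0.07],
    [[0.4,-0.22,-0.125],-55,0.07],
    [[0.4,-0.22,-0.125],-55,0.07],
    [[0.4,-0.22,-0.125],-55,0.07],
    [[0.4,-0.22,-0.125],-55,0.07],
    [[0.4,-0.22,-0.125],-55,0.07],
    [[0.4,-0.22,-0.125],-55,0.07],
    [[0.4,-0.22,-0.125],-55,0.07],
    [[0.4,-0.22,-0.125],-55,0.07],
    [[0.4,-0.22,-0.125],-55,0.07],
    [[0.4,-0.22,-0.125],-55,0.07],
    [[0.4,-0.22,-0.125],-55,0.07],
    [[0.4,-0.22,-0.125],-55,0.07],
  ],
)

```text
time_s: 1.5
position: [0.4988, -0.1405, 0.32]
tool_rot: [[0.194, 0.981, -0.001], [0.981, -0.194, 0.0], [-0.0, -0.001, -1.0]]
ft_force: [0.9, 0.2, -0.3]
grip_width: 0.0698
gripper_force: 0.0
```

Run:
```python
from h import *
s=env.observe(); print(s["position"],s["tool_rot"],s["q"],s["time_s"])
im,P,K,R,t=cam("wrist"); save("w1",im,1.4); np.savez("w1.npz",im=im,P=P); print(-R.T@t,R)
```

```text
[ 0.49876691 -0.14046406  0.31998136] [[ 1.93735055e-01  9.81053546e-01 -8.17970900e-04]
 [ 9.81053887e-01 -1.93735002e-01  1.44099477e-04]
 [-1.71002912e-05 -8.30390650e-04 -9.99999655e-01]] [-2.88258944e+01  1.52173988e+01  6.38950775e+01 -1.56472976e-02
  1.00932563e+02 -1.76580170e+01] 1.5
[ 0.51339804 -0.06777241  0.49853029] [[ 0.98111976 -0.19339497 -0.00154898]
 [-0.18451316 -0.93840114  0.29216125]
 [-0.05795608 -0.28635937 -0.95636782]]
```

View pics/w1.png

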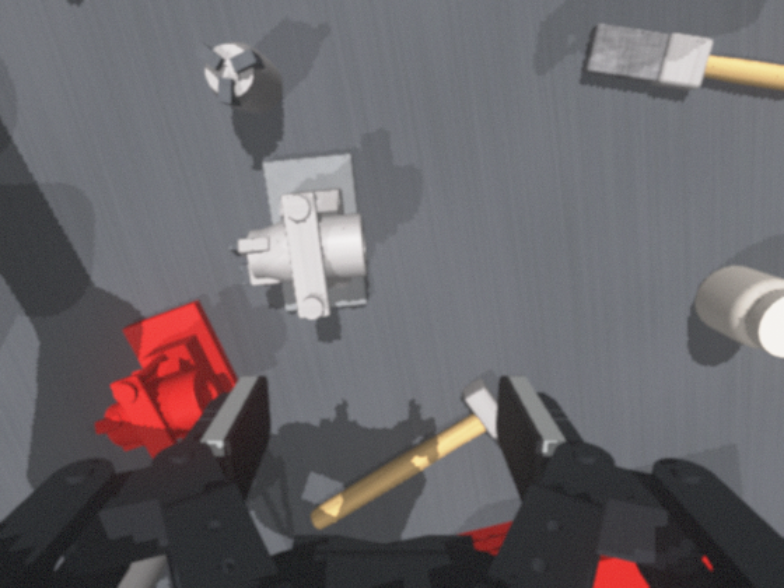

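The wrist view shows the grey fixture's mouth facing right (world +x) at about (365,243), and its crown to the left. The red look-alike is at (170,370) and the hammer is at (420,450).

Run:
```python
from h import *
d=np.load("w1.npz");P=d["P"]
a=[int(x/1.4) for x in(225,140,400,330)]
q=P[a[1]:a[3],a[0]:a[2]].reshape(-1,3);q=q[np.isfinite(q[:,0])]
m=q[(q[:,2]>.006)&(q[:,2]<.03)]; print("plate z",np.median(m[:,2]),len(m))
print(cv2.minAreaRect(m[:,:2].astype(np.float32)), np.percentile(m,[1,99],axis=0))
g=P[:140].reshape(-1,3);g=g[np.isfinite(g[:,0])]; print("bench z",np.median(g[:,2]))
c=q[(q[:,2]>.085)&(q[:,0]>.455)&(q[:,1]<-.09)&(q[:,1]>-.19)]
print("cyl",len(c),c.min(0),c.max(0),np.percentile(c,[2,98],axis=0))
from scipy.optimize import least_squares
c=c[(c[:,0]<.482)&(c[:,2]<.118)]
f=lambda p:np.hypot((c[:,1]-p[0]-p[1]*(c[:,0]-.47))*np.cos(np.arctan(p[1])),c[:,2]-p[2])-.027
r=least_squares(f,[-.137,0,.085],loss="soft_l1",f_scale=.002);print("axis y@.47,slope,z",r.x,np.degrees(np.arctan(r.x[1])),np.std(f(r.x)),len(c))
x=np.sort(c[c[:,2]>.1][:,0]);print("mouth x",x[-15:])
s=q[(q[:,2]>.115)];k=s[:,:2].mean(0);w,V=np.linalg.eigh(np.cov((s[:,:2]-k).T));print("strap",k,np.degrees(np.arctan2(V[1,1],V[0,1])),np.median(s[:,2]))
```

```text
plate z 0.016054417757875722 2460
((0.43232089281082153, -0.13550838828086853), (0.1498306542634964, 0.08538214862346649), 84.2872314453125) [[ 0.38621216 -0.21057424  0.0133969 ]
 [ 0.47969631 -0.05967456  0.02211978]]
bench z 9.337200061539737e-05
cyl 1126 [ 0.45502877 -0.16667557  0.08511252] [ 0.4842385 -0.1111125  0.1135856] [[ 0.45542578 -0.16237193  0.09000356]
 [ 0.48306882 -0.11287019  0.11266927]]
axis y@.47,slope,z [-0.13928397 -0.08408855  0.08473631] -4.806611194169844 0.0010116071562238122 1076
mouth x [0.48134991 0.48139839 0.48141144 0.48142892 0.48144609 0.48157251
 0.48160188 0.48163735 0.4816759  0.48172622 0.4818166  0.48183749
 0.48185761 0.48188171 0.4818993 ]
strap [ 0.43831332 -0.13383665] 84.19047443961807 0.12019950141437649
```

Request:
drive_tool(
  series=[
    [[0.315,-0.098,0.12],0,0.07],
    [[0.315,-0.098,0.12],0,0.07],
    [[0.315,-0.098,0.12],0,0.07],
    [[0.315,-0.098,0.12],0,0.07],
    [[0.315,-0.098,0.12],0,0.07],
    [[0.315,-0.098,0.12],0,0.07],
    [[0.315,-0.098,0.12],0,0.07],
    [[0.315,-0.098,0.12],0,0.07],
    [[0.315,-0.098,0.12],0,0.07],
    [[0.315,-0.098,0.12],0,0.07],
  ],
)

```text
time_s: 2.55
position: [0.4643, 0.1873, 0.2008]
tool_rot: [[0.194, 0.981, 0.001], [0.981, -0.194, -0.0], [-0.0, 0.001, -1.0]]
ft_force: [0.6, 0.2, 0.2]
grip_width: 0.0701
gripper_force: 0.0
```

```bash
cat > g.py <<'E'
from h import *
s=env.observe(); T=s["tool_rot"]; print(s["position"],s["q"],s["time_s"])
im,P,K,R,t=cam("wrist"); save("w2",im,1); np.savez("w2.npz",im=im,P=P)
p=np.array(s["position"]); L=(P-p)@T   # tool frame
m=np.isfinite(P[...,0])&(P[...,2]>.066)&(P[...,2]<.09)&(np.abs(L[...,0])<.11)&(np.abs(L[...,1])<.03)
q=P[m]
# handle top flat
f=q[(q[:,2]>.074)]
for _ in range(3):
    c=f[:,:2].mean(0); w,V=np.linalg.eigh(np.cov((f[:,:2]-c).T)); ax=V[:,1]*np.sign(V[1,1]); n=np.array([-ax[1],ax[0]])
    f=f[np.abs((f[:,:2]-c)@n)<.019]
print(c,np.degrees(np.arctan2(ax[1],ax[0])),np.median(f[:,2]))
S=(q[:,:2]-c)@ax; N=(q[:,:2]-c)@n
for a in np.arange(-.08,.1,.01):
    k=(S>=a)&(S<a+.01)&(np.abs(N)<.02)
    if k.sum(): print(round(a,3),k.sum(),np.percentile(N[k],[2,98]).round(4),np.percentile(q[k,2],95).round(4))
k=np.abs(N)<.01; print("ends",S[k].min(),S[k].max(),"origin:",c+ax*(S[k].min()+.063),c+ax*(S[k].max()-.085))
E
python3 g.py
```

```text
[0.46431005 0.18732824 0.20076801] [ 8.41007285e+00  1.65856366e+01  8.13741274e+01 -1.86754739e-02
  8.19926072e+01  1.95766413e+01] 2.55
[0.46475364 0.1867488 ] 79.09186902782908 0.07757115840480978
-0.07 45 [-0.0116  0.0117] 0.0753
-0.06 267 [-0.0131  0.0126] 0.0753
-0.05 272 [-0.017   0.0161] 0.0784
-0.04 392 [-0.0179  0.0172] 0.0789
-0.03 407 [-0.0178  0.0176] 0.0787
-0.02 406 [-0.0176  0.0174] 0.0789
-0.01 418 [-0.0175  0.0172] 0.0789
-0.0 433 [-0.0173  0.0172] 0.0789
0.01 439 [-0.0173  0.0177] 0.079
0.02 465 [-0.0171  0.0175] 0.0789
0.03 463 [-0.0169  0.0173] 0.0787
0.04 421 [-0.016   0.0172] 0.0786
0.05 277 [-0.0099  0.0101] 0.0725
0.06 282 [-0.0098  0.01  ] 0.0725
0.07 311 [-0.0098  0.0099] 0.0722
0.08 149 [-0.0097  0.0089] 0.072
ends -0.06218651123028825 0.08557222104159438 origin: [0.46490758 0.18754759] [0.46486192 0.18731069]
```

View pics/w2.png

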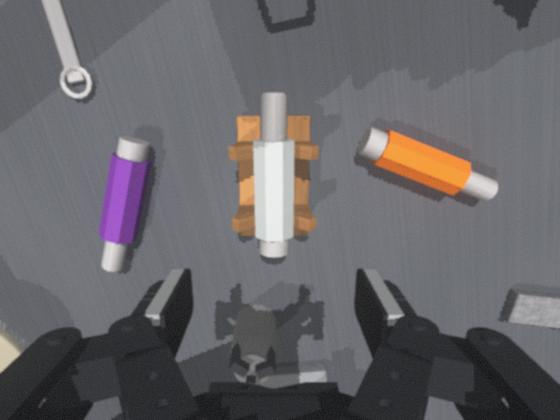

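The wrist view shows the gauge at (274,180) between the fingers, with the go end up. The measured origin is (0.465, 0.187), within 1 mm of the TCP, and the handle top is at 78 mm as expected. Next I grasp it.

Request:
drive_tool(
  series=[
    [[0,0,0.05],-0.3,0.06],
    [[0,0.0005,0.09],-0.3,0.06],
    [[0,0.0005,0.12],-0.3,0.06],
    [[0,0.0005,0.145],-0.3,0.06],
    [[0,0.0005,0.16],-0.3,0.06],
    [[0,0.0005,0.16],-0.3,0.06],
    [[0,0.0005,0.16],-0.3,0.03],
    [[0,0.0005,0.16],-0.3,0.03],
    [[0,0.0005,0.16],-0.3,0.03],
    [[0,0.0005,0.16],-0.3,0.03],
    [[0,0.0005,0.16],-0.3,0.03],
    [[0,0.0005,0.16],-0.3,0.03],
  ],
  newtons=70,
)

```text
time_s: 3.8
position: [0.4643, 0.1886, 0.0405]
tool_rot: [[0.187, 0.982, 0.0], [0.982, -0.187, 0.0], [0.0, 0.0, -1.0]]
ft_force: [0.3, 0.2, -0.5]
grip_width: 0.0299
gripper_force: 0.0
```

Run:
```python
from h import *
s=env.observe(); print(s["position"],s["grip_width"],s["gripper_force"],s["ft_force"])
im,P,K,R,t=cam("wrist"); im2,*_=cam("side"); save("c1",np.vstack([im,cv2.resize(im2[120:260,200:360],(560,490))[:490]]),0.62)
```

```text
[0.46427561 0.18860392 0.04048427] 0.02987721614734772 0.0 [ 0.30720822  0.2000579  -0.46752163]
```

View pics/c1.png

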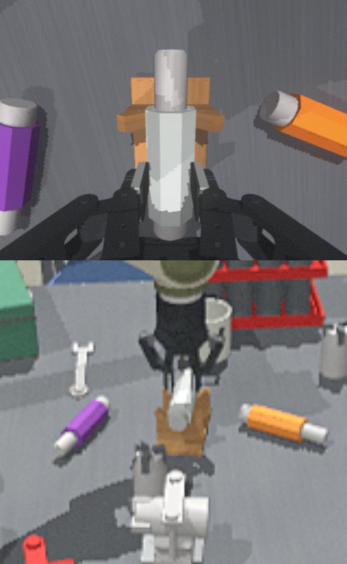

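The fingers are around the handle, but a small gap remains (left pad at x≈143, handle edge at x≈150). The opening reading is offset from the real gap, so I close further.

Request:
drive_tool(
  series=[
    [[0,0,0],0,0.0],
    [[0,0,0],0,0.0],
    [[0,0,0],0,0.0],
    [[0,0,0],0,0.0],
    [[0,0,0],0,0.0],
  ],
  newtons=70,
)

```text
time_s: 4.4
position: [0.465, 0.1886, 0.0415]
tool_rot: [[0.187, 0.982, 0.002], [0.982, -0.187, 0.0], [0.001, 0.002, -1.0]]
ft_force: [-0.4, -0.9, 10.3]
grip_width: 0.011
gripper_force: 69.1
```

Run:
```python
from h import *
im,P,K,R,t=cam("wrist"); save("c2",np.hstack([im[150:420,130:430]]),2)
s=env.observe(); L=(P-np.array(s["position"]))@s["tool_rot"]
np.save("L.npy",L)
for v in range(230,400,12): print(v,[tuple((L[v,u]*1000).round().astype(int)) if np.isfinite(L[v,u,0]) else None for u in range(200,360,16)])
```

```text
230 [(np.int64(-5), np.int64(-49), np.int64(42)), (np.int64(0), np.int64(-36), np.int64(30)), (np.int64(0), np.int64(-26), np.int64(29)), (np.int64(22), np.int64(-11), np.int64(-33)), (np.int64(23), np.int64(-4), np.int64(-36)), (np.int64(24), np.int64(3), np.int64(-37)), (np.int64(22), np.int64(10), np.int64(-33)), (np.int64(20), np.int64(18), np.int64(-27)), (np.int64(0), np.int64(34), np.int64(29)), (np.int64(-5), np.int64(47), np.int64(42))]
242 [(np.int64(-13), np.int64(-49), np.int64(41)), (np.int64(-9), np.int64(-37), np.int64(31)), (np.int64(-8), np.int64(-26), np.int64(29)), (np.int64(16), np.int64(-11), np.int64(-33)), (np.int64(18), np.int64(-4), np.int64(-37)), (np.int64(18), np.int64(3), np.int64(-36)), (np.int64(17), np.int64(10), np.int64(-35)), (np.int64(-8), np.int64(25), np.int64(29)), (np.int64(-8), np.int64(35), np.int64(30)), (np.int64(-13), np.int64(48), np.int64(42))]
254 [(np.int64(-22), np.int64(-50), np.int64(41)), (np.int64(-16), np.int64(-37), np.int64(29)), (np.int64(-17), np.int64(-27), np.int64(30)), (np.int64(10), np.int64(-11), np.int64(-33)), (np.int
[... 5065 characters left out ...]
t64(41)), (np.int64(-63), np.int64(3), np.int64(-33)), (np.int64(10), np.int64(6), np.int64(-110)), (np.int64(17), np.int64(8), np.int64(-118)), (np.int64(17), np.int64(12), np.int64(-118)), (np.int64(16), np.int64(15), np.int64(-117))]
398 [(np.int64(16), np.int64(-15), np.int64(-120)), (np.int64(18), np.int64(-12), np.int64(-122)), (np.int64(16), np.int64(-8), np.int64(-120)), (np.int64(11), np.int64(-6), np.int64(-115)), (np.int64(10), np.int64(-2), np.int64(-114)), (np.int64(11), np.int64(2), np.int64(-115)), (np.int64(11), np.int64(5), np.int64(-115)), (np.int64(18), np.int64(8), np.int64(-121)), (np.int64(17), np.int64(11), np.int64(-121)), (np.int64(16), np.int64(15), np.int64(-120))]
```

View pics/c2.png

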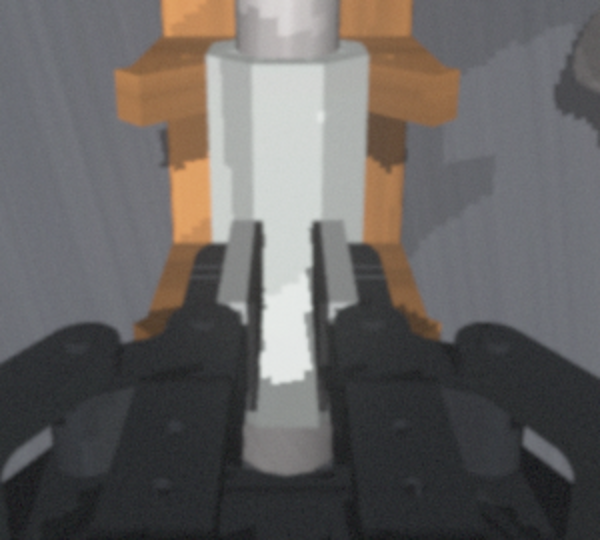

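The pads closed on the upper bevels, above the side flats. The fingertips seem to sit higher than the nominal TCP, so I'll measure them in an earlier free-air image.

```bash
python3 - <<'E'
from h import *
d=np.load("w2.npz");P=d["P"];p=np.array([0.46431005,0.18732824,0.20076801])
T=np.array([[.194,.981,.001],[.981,-.194,0],[0,.001,-1]]);L=(P-p)@T
m=np.isfinite(L[...,0])&(np.abs(L[...,1])<.06)&(np.abs(L[...,0])<.02)&(L[...,2]<.03)&(L[...,2]>-.08)
q=L[m]
for lo in np.arange(-.08,.03,.005):
    k=q[(q[:,2]>=lo)&(q[:,2]<lo+.005)]
    if len(k): print(round(lo,3),len(k),k[:,0].min().round(3),k[:,0].max().round(3),k[:,1].min().round(3),k[:,1].max().round(3))
s=env.observe();print(s["position"],s["q"])
E
ls; python3 -c "
from rig import env
print([a for a in dir(env) if not a.startswith('_')])"
```

```text
-0.08 815 -0.01 0.012 -0.048 0.048
-0.075 979 -0.012 0.011 -0.049 0.049
-0.07 899 -0.012 0.012 -0.049 0.049
-0.065 775 -0.012 0.012 -0.049 0.049
-0.06 743 -0.011 0.011 -0.048 0.049
-0.055 609 -0.012 0.012 -0.048 0.048
-0.05 391 -0.012 0.011 -0.047 0.046
-0.045 56 -0.009 0.009 -0.035 0.036
[0.4650335  0.18856436 0.04146609] [ 8.53883148e+00  2.70706108e+01  9.49645153e+01 -1.70225245e-02
  5.78276614e+01  1.93053955e+01]
L.npy
g.py
h.py
pics
side0.npz
top0.npz
w1.npz
w2.npz
['MotionError', 'close_job', 'observe', 'pinch_z']
```

The free-air image puts the fingertips about 40 mm behind the reported TCP, and the pads are now resting on the handle's top. I'll open, then descend about 36 mm further and grip there.

Request:
drive_tool(
  series=[
    [[0,0,-0.02],0,0.065],
    [[0,0,-0.02],0,0.065],
    [[0,0,-0.02],0,0.065],
    [[0,0,-0.02],0,0.065],
    [[0,0,-0.02],0,0.065],
    [[0,0,-0.02],0,0.065],
  ],
)

```text
time_s: 5.05
position: [0.464, 0.1885, 0.0599]
tool_rot: [[0.187, 0.982, -0.001], [0.982, -0.187, -0.0], [-0.0, -0.001, -1.0]]
ft_force: [-0.4, -0.3, -0.4]
grip_width: 0.0647
gripper_force: 0.0
```

```bash
python3 g.py
python3 - <<'E'
from h import *
d=np.load("w2.npz");s=env.observe();L=(d["P"]-np.array(s["position"]))@s["tool_rot"];print(s["grip_width"])
q=L[np.isfinite(L[...,0])&(np.abs(L[...,1])<.06)&(np.abs(L[...,1])>.022)&(np.abs(L[...,0])<.02)&(L[...,2]<-.03)]
for lo in np.arange(-.08,-.03,.0025): print(round(lo,4),((q[:,2]>=lo)&(q[:,2]<lo+.0025)).sum(),end="; ")
E
```

```text
[0.46403276 0.1885201  0.05987456] [8.54190212e+00 2.55312112e+01 9.37417896e+01 1.10043074e-03
 6.07745112e+01 1.93045201e+01] 5.05
[0.46363696 0.18840804] 79.15492348468602 0.07765546750152763
-0.07 233 [-0.0125  0.0127] 0.075
-0.06 672 [-0.0124  0.0129] 0.0751
-0.05 662 [-0.0172  0.0171] 0.0787
-0.04 1028 [-0.017  0.017] 0.0788
-0.03 1083 [-0.0172  0.0173] 0.0787
-0.02 1121 [-0.017  0.017] 0.0787
-0.01 1193 [-0.0172  0.0174] 0.0787
-0.0 1250 [-0.017  0.017] 0.0787
0.01 1317 [-0.0172  0.0173] 0.0787
0.02 1377 [-0.0173  0.017 ] 0.0787
0.03 1457 [-0.017   0.0172] 0.0787
0.04 1302 [-0.0167  0.016 ] 0.0784
0.05 875 [-0.0098  0.0096] 0.0723
0.06 916 [-0.0097  0.0098] 0.0723
0.07 992 [-0.0099  0.0097] 0.0722
0.08 333 [-0.0093  0.0087] 0.0717
ends -0.06454297801218378 0.08379194578106343 origin: [0.46334665 0.18689262] [0.46340966 0.18722157]
0.0648023970236618
-0.08 671; -0.0775 369; -0.075 458; -0.0725 481; -0.07 426; -0.0675 427; -0.065 399; -0.0625 389; -0.06 363; -0.0575 338; -0.055 322; -0.0525 296; -0.05 235; -0.0475 178; -0.045 115; -0.0425 11; -0.04 0; -0.0375 0; -0.035 0; -0.0325 0;
```

Request:
drive_tool(
  series=[
    [[-0.0012,-0.0004,0.02],0,0.065],
    [[-0.0012,-0.0004,0.035],0,0.06],
    [[-0.0012,-0.0004,0.047],0,0.06],
    [[-0.0012,-0.0004,0.055],0,0.06],
    [[-0.0012,-0.0004,0.055],0,0.06],
    [[-0.0012,-0.0004,0.055],0,0.02],
    [[-0.0012,-0.0004,0.055],0,0.02],
    [[-0.0012,-0.0004,0.055],0,0.02],
    [[-0.0012,-0.0004,0.055],0,0.02],
    [[-0.0012,-0.0004,0.055],0,0.02],
  ],
  newtons=70,
)

```text
time_s: 6.1
position: [0.4642, 0.1875, 0.0061]
tool_rot: [[0.187, 0.982, 0.002], [0.982, -0.187, 0.0], [0.001, 0.002, -1.0]]
ft_force: [-0.1, -0.1, 5.7]
grip_width: 0.035
gripper_force: 70.9
```

Request:
drive_tool(
  series=[
    [[0,0,-0.03],0,0.02],
    [[0,0,-0.08],0,0.02],
    [[0,0,-0.13],0,0.02],
    [[-0.05,0.03,-0.15],-8,0.02],
    [[-0.308,0.1945,-0.15],-95.2,0.02],
    [[-0.308,0.1945,-0.15],-95.2,0.02],
    [[-0.308,0.1945,-0.15],-95.2,0.02],
    [[-0.308,0.1945,-0.15],-95.2,0.02],
    [[-0.308,0.1945,-0.15],-95.2,0.02],
    [[-0.308,0.1945,-0.15],-95.2,0.02],
    [[-0.308,0.1945,-0.15],-95.2,0.02],
    [[-0.308,0.1945,-0.15],-95.2,0.02],
    [[-0.308,0.1945,-0.15],-95.2,0.02],
    [[-0.308,0.1945,-0.15],-95.2,0.02],
    [[-0.308,0.1945,-0.15],-95.2,0.02],
    [[-0.308,0.1945,-0.15],-95.2,0.02],
    [[-0.308,0.1945,-0.11],-95.2,0.02],
    [[-0.308,0.1945,-0.08],-95.2,0.02],
    [[-0.308,0.1945,-0.08],-95.2,0.02],
    [[-0.308,0.1945,-0.08],-95.2,0.02],
  ],
)

```text
time_s: 8.1
position: [0.5974, -0.1515, 0.0859]
tool_rot: [[-0.995, 0.098, -0.0], [0.098, 0.995, 0.0], [0.0, 0.0, -1.0]]
ft_force: [0.5, -0.4, -3.3]
grip_width: 0.0349
gripper_force: 71.3
```

```bash
cat > f.py <<'E'
from h import *
import sys
from scipy.optimize import least_squares
tag=sys.argv[1]
s=env.observe(); T=np.array(s["tool_rot"]); p=np.array(s["position"]); print(p,np.degrees(np.arctan2(T[1,0],T[0,0])),s["q"][5],s["time_s"],s["ft_force"])
im,P,K,R,t=cam("wrist"); save(tag,im,1); np.savez(tag+".npz",im=im,P=P)
L=(P-p)@T; ok=np.isfinite(L[...,0])
def fit(q,x0,rad,p0):  # axis line in tool frame (y,z at x0, slopes)
    def f(a):
        d=np.array([1,a[2],a[3]]);d/=np.linalg.norm(d);v=q-np.array([x0,a[0],a[1]]);return np.linalg.norm(np.cross(v,d),axis=1)-rad
    return least_squares(f,[*p0,0,0],loss="soft_l1",f_scale=.001),f
sgn=1 if tag.startswith("go") else -1
# plug
lo,hi,r=(.049,.080,.012) if sgn>0 else (-.062,-.047,.015)
m=ok&(L[...,0]>lo)&(L[...,0]<hi)&(np.abs(L[...,1])<r)&(L[...,2]<-.045)&(L[...,2]>-.09)
if m.sum()>50:
    rr,f=fit(L[m],(lo+hi)/2,r,(0,-.054)); print("plug",m.sum(),rr.x,np.abs(f(rr.x)).mean())
    e=L[ok&(np.abs(L[...,1])<.006)&(L[...,2]<-.05)&(L[...,2]>-.075)&(np.abs(L[...,0])<.1)&(np.abs(L[...,0])>.04)][:,0]; print("plug end",np.sort(e*sgn)[-20:][::6])
hm=ok&(np.abs(L[...,0])<.042)&(np.abs(L[...,1])<.007)&(L[...,2]<-.065)&(L[...,2]>-.08)
if hm.sum()>50: q=L[hm]; print("handle top z",np.median(q[:,2]),np.polyfit(q[:,0],q[:,2],1),len(q))
# bit, world, fixture-ish
m=ok&(P[...,0]>.456)&(P[...,0]<.481)&(np.abs(P[...,1]+.14)<.026)&(P[...,2]>.088)&(P[...,2]<.116)
if m.sum()>50:
    q=P[m]; rr,f=fit(q,.47,.027,(-.139,.085)); print("bit",m.sum(),rr.x,np.degrees(np.arctan(rr.x[2])),np.abs(f(rr.x)).mean())
    e=P[ok&(np.abs(P[...,1]+.14)<.012)&(P[...,2]>.1)&(P[...,2]<.116)&(P[...,0]<.5)][:,0]; print("mouth x",np.sort(e)[-40:][::8])
E
python3 f.py go1
```

```text
[ 0.59738152 -0.15152053  0.08587617] 174.36568753229668 -109.58977610965181 8.1 [ 0.461035   -0.42380633 -3.28303481]
plug 6667 [-0.00013259 -0.05348939  0.00137461 -0.00136269] 0.0004180308697287426
plug end [0.08479902 0.08483405 0.08486472 0.08493367]
handle top z -0.07177958142816092 [-6.70848622e-05 -7.17719471e-02] 7011
bit 320 [   -9.52301486   -39.18997541  -574.41738982 -2408.63250229] -89.90025420078415 0.00024810222429714807
mouth x [0.48273977 0.482866   0.48298445 0.48316526 0.48330303]
```

View pics/go1.png

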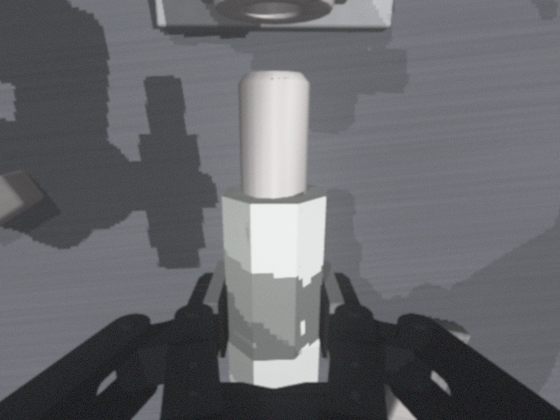

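The wrist view shows the gauge held straight, with the plug axis 53.5 mm above the TCP. The bit's mouth is only just in view at (272,10). I'll step back to see it.

Request:
drive_tool(
  series=[
    [[-0.04,0,-0.03],0,0.02],
    [[-0.06,0,-0.06],0,0.02],
    [[-0.06,0,-0.06],0,0.02],
    [[-0.06,0,-0.06],0,0.02],
    [[-0.06,0,-0.06],0,0.02],
  ],
)

```text
time_s: 8.65
position: [0.6559, -0.157, 0.1448]
tool_rot: [[-0.995, 0.097, -0.002], [0.097, 0.995, 0.001], [0.002, 0.001, -1.0]]
ft_force: [-0.3, 0.2, -3.3]
grip_width: 0.0349
gripper_force: 71.5
```

```bash
python3 f.py go2
python3 - <<'E'
from h import *
from scipy.optimize import least_squares
P=np.load("go2.npz")["P"];q=P[np.isfinite(P[...,0])]
q=q[(q[:,0]<.53)&(q[:,0]>.38)&(q[:,1]>-.23)&(q[:,1]<-.04)]
pl=q[(q[:,2]>.006)&(q[:,2]<.03)]; e=[]
for y in np.arange(-.205,-.07,.005):
    k=pl[np.abs(pl[:,1]-y)<.0025]
    if len(k)>3: e.append((y,np.percentile(k[:,0],98)))
e=np.array(e); print("plate front edge",len(e),np.degrees(-np.arctan(np.polyfit(e[:,0],e[:,1],1)[0])),np.polyval(np.polyfit(e[:,0],e[:,1],1),-.14), pl.min(0),pl.max(0))
# ring face
yaw=np.radians(-5.6);d=np.array([np.cos(yaw),np.sin(yaw)]);n=np.array([-d[1],d[0]])
S=q[:,:2]@d;N=q[:,:2]@n
b=(q[:,2]>.055)&(q[:,2]<.116)
print("S range",np.percentile(S[b],[90,95,98,99.5]))
c=q[b&(q[:,2]>.09)&(np.abs(N-(-.139*n[1]+.47*n[0]))<.024)&(q[:,0]>.457)&(q[:,0]<.481)]
f=lambda a:np.hypot((c[:,1]-a[0]-np.tan(yaw)*(c[:,0]-.48))*np.cos(yaw),c[:,2]-a[1])-.027
r=least_squares(f,[-.14,.085],loss="soft_l1",f_scale=.001);print("axis y@.48,z",r.x,len(c),np.abs(r.fun).mean())
# ring: face points
fp=q[b&(S>np.percentile(S[b],98)-.004)];print(len(fp),np.median(fp@[d[0],d[1],0]),"mouth S at .4835:",np.array([.4835,-.1405])@d)
E
```

```text
[ 0.65587222 -0.15701077  0.1447837 ] 174.41737453612782 -107.91224642535094 8.65 [-0.31327613  0.18403588 -3.27738726]
plug 6674 [-0.00012896 -0.05344501  0.00083022 -0.00102659] 0.0004122174869546088
plug end [0.08485114 0.08487352 0.08492285 0.08499323]
handle top z -0.07173481253326604 [-0.00066149 -0.0717326 ] 7007Traceback (most recent call last):
  File "<stdin>", line 9, in <module>
IndexError: too many indices for array: array is 1-dimensional, but 2 were indexed
```

View pics/go2.png

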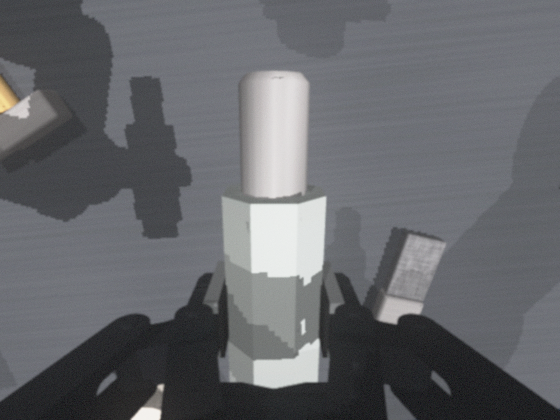

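The view shows only the gauge and bench; I moved the wrong way. The mouth comes into view from higher up and nearer.

Request:
drive_tool(
  series=[
    [[0.03,0,-0.03],0,0.02],
    [[0.06,0,-0.07],0,0.02],
    [[0.06,0,-0.09],0,0.02],
    [[0.06,0,-0.09],0,0.02],
    [[0.06,0,-0.09],0,0.02],
  ],
)

```text
time_s: 9.2
position: [0.5967, -0.1513, 0.2339]
tool_rot: [[-0.995, 0.097, -0.002], [0.097, 0.995, 0.001], [0.002, 0.001, -1.0]]
ft_force: [0.5, 0.3, -4.2]
grip_width: 0.0348
gripper_force: 71.5
```

```bash
python3 f.py go3
cat > m.py <<'E'
from h import *
import sys
from scipy.optimize import least_squares
P=np.load(sys.argv[1]+".npz")["P"];q=P[np.isfinite(P[...,0])]
q=q[(q[:,0]<.53)&(q[:,0]>.38)&(q[:,1]>-.23)&(q[:,1]<-.04)&(q[:,2]<.135)]
pl=q[(q[:,2]>.006)&(q[:,2]<.03)]; e=[]
for y in np.arange(-.205,-.07,.005):
    k=pl[np.abs(pl[:,1]-y)<.0025]
    if len(k)>3: e.append((y,np.percentile(k[:,0],98)))
e=np.array(e); yaw=np.radians(-5.6)
if len(e)>5: print("plate front edge",len(e),np.degrees(-np.arctan(np.polyfit(e[:,0],e[:,1],1)[0])),np.polyval(np.polyfit(e[:,0],e[:,1],1),-.14))
c=q[(q[:,2]>.09)&(q[:,2]<.115)&(q[:,0]>.457)&(q[:,0]<.481)&(np.abs(q[:,1]+.14)<.025)]
f=lambda a:np.hypot((c[:,1]-a[0]-a[2]*(c[:,0]-.48))*np.cos(np.arctan(a[2])),c[:,2]-a[1])-.027
r=least_squares(f,[-.14,.085,np.tan(yaw)],loss="soft_l1",f_scale=.001);print("axis y@.48,z,yaw",r.x,np.degrees(np.arctan(r.x[2])),len(c),np.abs(r.fun).mean())
k=q[(q[:,2]>.1)&(q[:,2]<.114)&(np.abs(q[:,1]+.14)<.015)&(q[:,0]<.5)]
S=k[:,:2]@[np.cos(yaw),np.sin(yaw)];print("mouth S",np.sort(S)[-60:][::12],"S of (.4835,-.1405)",np.array([.4835,-.1405])@[np.cos(yaw),np.sin(yaw)])
E
python3 m.py go3; python3 m.py w1
```

```text
[ 0.59671115 -0.15130764  0.23389169] 174.4232977046557 -109.65603118704425 9.2 [ 0.48620811  0.2668037  -4.22611903]
plug 6655 [-0.00015607 -0.05345882 -0.0003936  -0.00108674] 0.00041371999042136433
plug end [0.08482442 0.08488021 0.08489448 0.08496589]
handle top z -0.07172677212466369 [-0.00134536 -0.07171632] 6992
bit 2188 [-0.1389425   0.08469246 -0.08082825 -0.00303881] -4.621071624863011 0.0006008048258051648
mouth x [0.48205144 0.48225969 0.48243236 0.48268548 0.48296523]
plate front edge 16 -5.954227430577646 0.4743473875997365
axis y@.48,z,yaw [-0.13972622  0.08470752 -0.07837361] -4.481316540322504 2048 0.0006037980176361645
mouth S [0.49330132 0.49334354 0.49339474 0.49342148 0.49347503] S of (.4835,-.1405) 0.4949028453073758
plate front edge 17 -15.115463596631432 0.4642261191677486
axis y@.48,z,yaw [-0.1401359   0.08477895 -0.08432147] -4.819862796603798 885 0.0005636238189840223
mouth S [0.49150115 0.49203872 0.49251815 0.49306829 0.49342215] S of (.4835,-.1405) 0.4949028453073758
```

The mouth is at about (0.482, -0.140, 0.085), consistent across two views. Next I descend to a 20 mm standoff.

Request:
drive_tool(
  series=[
    [[0.0,0,0.05],0,0.02],
    [[0.0,0,0.1],0,0.02],
    [[0.0,0,0.15],0,0.02],
    [[0.01,0.0003,0.19],0,0.02],
    [[0.01,0.0003,0.2025],0,0.02],
    [[0.01,0.0003,0.2025],0,0.02],
    [[0.01,0.0003,0.2025],0,0.02],
    [[0.01,0.0003,0.2025],0,0.02],
  ],
)

```text
time_s: 10.05
position: [0.5887, -0.1507, 0.0349]
tool_rot: [[-0.995, 0.097, 0.004], [0.097, 0.995, -0.002], [-0.004, -0.001, -1.0]]
ft_force: [-0.4, 0.3, -3.6]
grip_width: 0.0351
gripper_force: 71.4
```

```bash
python3 f.py go4
```

```text
[ 0.5887296  -0.15074746  0.03490721] 174.44250730836842 -109.95430989838326 10.05 [-0.44534928  0.25150232 -3.55931103]
plug 6651 [-0.00013859 -0.05347144  0.00157464  0.00056654] 0.00041810981885916467
plug end [0.08480386 0.0848507  0.0849066  0.08494754]
handle top z -0.07174912640013703 [-0.00108369 -0.07173421] 7014
```

Request:
drive_tool(
  series=[
    [[0,0,0],0,0.02],
    [[0,0,0],0,0.02],
    [[0,0,0],0,0.02],
    [[0,0,0],0,0.02],
  ],
)

```text
time_s: 10.5
position: [0.5873, -0.1502, 0.033]
tool_rot: [[-0.995, 0.097, 0.0], [0.097, 0.995, -0.0], [-0.0, -0.0, -1.0]]
ft_force: [-0.1, 0.8, -3.4]
grip_width: 0.0345
gripper_force: 71.4
```

Request:
drive_tool(
  series=[
    [[0,0.0002,0.0016],0,0.02],
    [[0,0.0002,0.0016],0,0.02],
    [[0.006,0.0002,0.0016],0,0.02],
    [[0.012,0.0002,0.0016],0,0.02],
    [[0.016,0.0002,0.0016],0,0.02],
    [[0.019,0.0002,0.0016],0,0.02],
    [[0.022,0.0002,0.0016],0,0.02],
    [[0.024,0.0002,0.0016],0,0.02],
    [[0.026,0.0002,0.0016],0,0.02],
    [[0.028,0.0002,0.0016],0,0.02],
    [[0.028,0.0002,0.0016],0,0.02],
    [[0.028,0.0002,0.0016],0,0.02],
  ],
)

```text
time_s: 11.7
position: [0.5595, -0.1473, 0.0312]
tool_rot: [[-0.995, 0.097, 0.0], [0.097, 0.995, 0.0], [-0.0, 0.0, -1.0]]
ft_force: [0.6, -0.3, -3.6]
grip_width: 0.0346
gripper_force: 71.4
```

It went in about 7 mm with no force. Continuing home, slowing near the end.

Request:
drive_tool(
  series=[
    [[0.005,0,0],0,0.02],
    [[0.01,0,0],0,0.02],
    [[0.015,0,0],0,0.02],
    [[0.02,0,0],0,0.02],
    [[0.024,0,0],0,0.02],
    [[0.027,0,0],0,0.02],
    [[0.029,0,0],0,0.02],
    [[0.03,0,0],0,0.02],
    [[0.031,0,0],0,0.02],
    [[0.031,0,0],0,0.02],
    [[0.031,0,0],0,0.02],
    [[0.031,0,0],0,0.02],
  ],
)

```text
time_s: 12.9
position: [0.5287, -0.1443, 0.0312]
tool_rot: [[-0.995, 0.097, 0.0], [0.097, 0.995, -0.0], [-0.0, -0.0, -1.0]]
ft_force: [-0.6, -0.3, -3.3]
grip_width: 0.0346
gripper_force: 71.4
```

Now gently to the contact with the shoulder.

Request:
drive_tool(
  series=[
    [[0.0005,0,0],0,0.02],
    [[0.001,0,0],0,0.02],
    [[0.0015,0,0],0,0.02],
    [[0.002,0,0],0,0.02],
    [[0.0025,0,0],0,0.02],
    [[0.003,0,0],0,0.02],
    [[0.003,0,0],0,0.02],
    [[0.003,0,0],0,0.02],
    [[0.003,0,0],0,0.02],
  ],
)

```text
time_s: 13.8
position: [0.5271, -0.1442, 0.0315]
tool_rot: [[-0.995, 0.097, 0.004], [0.097, 0.995, -0.001], [-0.004, -0.0, -1.0]]
ft_force: [8.1, 1.4, -5.9]
grip_width: 0.0345
gripper_force: 71.0
```

The shoulder is home: 8 N of contact, with the origin 45 mm from the mouth. Next I pull out and turn round.

Request:
drive_tool(
  series=[
    [[0,0,0],0,0.02],
    [[0,0,0],0,0.02],
    [[-0.01,0,0],0,0.02],
    [[-0.025,0,0],0,0.02],
    [[-0.04,0,0],0,0.02],
    [[-0.055,0,0],0,0.02],
    [[-0.07,0,0],0,0.02],
    [[-0.085,0,0],0,0.02],
    [[-0.085,0,-0.02],8,0.02],
    [[-0.085,0,-0.03],16,0.02],
    [[-0.085,0,-0.03],24,0.02],
    [[-0.085,0,-0.03],32,0.02],
    [[-0.085,0,-0.03],40,0.02],
    [[-0.085,0,-0.03],48,0.02],
    [[-0.085,0,-0.03],56,0.02],
    [[-0.085,0,-0.03],64,0.02],
    [[-0.085,0,-0.03],72,0.02],
    [[-0.085,0,-0.03],80,0.02],
    [[-0.085,0,-0.03],90,0.02],
    [[-0.085,0,-0.03],90,0.02],
  ],
)

```text
time_s: 15.8
position: [0.6102, -0.1522, 0.061]
tool_rot: [[0.099, 0.995, -0.001], [0.995, -0.099, 0.0], [0.0, -0.001, -1.0]]
ft_force: [1.1, 0.1, -4.2]
grip_width: 0.0352
gripper_force: 71.4
```

Request:
drive_tool(
  series=[
    [[0,0,0],8,0.02],
    [[0,0,0],16,0.02],
    [[0,0,0],24,0.02],
    [[0,0,0],32,0.02],
    [[0,0,0],40,0.02],
    [[0,0,0],48,0.02],
    [[0,0,0],56,0.02],
    [[0,0,0],64,0.02],
    [[0,0,0],72,0.02],
    [[0,0,0],80,0.02],
    [[0,0,0],88,0.02],
    [[0,0,0],90,0.02],
    [[0,0,0],90,0.02],
    [[0,0,0],90,0.02],
    [[0,0,0],90,0.02],
  ],
)

```text
time_s: 17.3
position: [0.6102, -0.1522, 0.0611]
tool_rot: [[0.995, -0.095, -0.0], [-0.095, -0.995, 0.0], [-0.0, -0.0, -1.0]]
ft_force: [-0.3, 0.1, -4.5]
grip_width: 0.0347
gripper_force: 71.4
```

Run:
```python
from h import *
s=env.observe(); T=np.array(s["tool_rot"]);p=np.array(s["position"]);print(p,T,s["q"],s["time_s"],s["ft_force"])
im,P,K,R,t=cam("wrist");save("n1",im,1);np.savez("n1.npz",P=P);L=(P-p)@T;ok=np.isfinite(L[...,0])
q=L[ok&(np.abs(L[...,0])<.042)&(np.abs(L[...,1])<.007)&(L[...,2]<-.065)&(L[...,2]>-.08)];print("top",np.median(q[:,2]),np.polyfit(q[:,0],q[:,2],1),len(q))
q=L[ok&(np.abs(L[...,0]-.067)<.014)&(np.abs(L[...,1])<.015)&(L[...,2]<-.05)&(L[...,2]>-.08)]
for a in np.arange(.05,.083,.006):
  k=q[np.abs(q[:,0]-a)<.003];print(a.round(3),np.percentile(k[:,1],[2,98]).mean().round(5),len(k),end=" ")
e=L[ok&(np.abs(L[...,1])<.006)&(L[...,2]<-.05)&(L[...,2]>-.075)&(L[...,0]<.1)][:,0];print("end",np.sort(e)[-20:][::6])
```

```text
[ 0.61016176 -0.15221638  0.06112954] [[ 9.95473530e-01 -9.50387439e-02 -2.97603464e-04]
 [-9.50387279e-02 -9.95473574e-01  6.73950383e-05]
 [-3.02661523e-04 -3.88061220e-05 -9.99999953e-01]] [-2.47746185e+01  3.62530466e+01  7.21719601e+01 -3.83559956e-03
  7.15920936e+01  7.06801426e+01] 17.3 [-0.34680143  0.0837644  -4.51614036]
top -0.07187376013073878 [ 0.00076887 -0.07188049] 7015Traceback (most recent call last):
  File "<stdin>", line 7, in <module>
    return _quantile_unchecked(
        a, q, axis, out, overwrite_input, method, keepdims, weights)
    return _ureduce(a,
                    func=_quantile_ureduce_func,
    ...<5 lines>...
                    overwrite_input=overwrite_input,
                    method=method)
    r = func(a, **kwargs)
    result = _quantile(arr,
                       quantiles=q,
    ...<2 lines>...
                       out=out,
                       weights=wgt)
    slices_having_nans = np.isnan(arr[-1, ...])
                                  ~~~^^^^^^^^^
IndexError: index -1 is out of bounds for axis 0 with size 0
```

Request:
drive_tool(
  series=[
    [[0,0,0.0297],0,0.02],
    [[-0.01,0,0.0297],0,0.02],
    [[-0.02,0,0.0297],0,0.02],
    [[-0.03,0,0.0297],0,0.02],
    [[-0.04,0,0.0297],0,0.02],
    [[-0.048,0,0.0297],0,0.02],
    [[-0.054,0,0.0297],0,0.02],
    [[-0.058,0,0.0297],0,0.02],
    [[-0.06,0,0.0297],0,0.02],
    [[-0.061,0,0.0297],0,0.02],
    [[-0.061,0,0.0297],0,0.02],
    [[-0.061,0,0.0297],0,0.02],
    [[-0.061,0,0.0297],0,0.02],
  ],
)

```text
time_s: 18.65
position: [0.5496, -0.1463, 0.0315]
tool_rot: [[0.995, -0.097, 0.0], [-0.097, -0.995, -0.0], [0.0, 0.0, -1.0]]
ft_force: [0.5, -0.2, -3.9]
grip_width: 0.0349
gripper_force: 71.3
```

Request:
drive_tool(
  series=[
    [[-0.001,0,0],0,0.02],
    [[-0.002,0,0],0,0.02],
    [[-0.003,0,0],0,0.02],
    [[-0.0035,0,0],0,0.02],
    [[-0.004,0,0],0,0.02],
    [[-0.0045,0,0],0,0.02],
    [[-0.005,0,0],0,0.02],
    [[-0.0055,0,0],0,0.02],
    [[-0.006,0,0],0,0.02],
    [[-0.006,0,0],0,0.02],
    [[-0.006,0,0],0,0.02],
    [[-0.006,0,0],0,0.02],
  ],
)

```text
time_s: 19.85
position: [0.545, -0.146, 0.0319]
tool_rot: [[0.995, -0.097, 0.004], [-0.097, -0.995, -0.001], [0.004, 0.0, -1.0]]
ft_force: [7.2, 0.4, -4.8]
grip_width: 0.0349
gripper_force: 71.2
```

No-go is refused at the mouth with 7 N. I hold for a second, then retreat and lift.

Request:
drive_tool(
  series=[
    [[0,0,0],0,0.02],
    [[0,0,0],0,0.02],
    [[0,0,0],0,0.02],
    [[0,0,0],0,0.02],
    [[0,0,0],0,0.02],
    [[0,0,0],0,0.02],
    [[0,0,0],0,0.02],
    [[0,0,0],0,0.02],
    [[0.01,0,0],0,0.02],
    [[0.03,0,0],0,0.02],
    [[0.05,0,-0.02],0,0.02],
    [[0.05,0,-0.06],0,0.02],
    [[0.05,0,-0.1],0,0.02],
    [[0.05,0,-0.13],0,0.02],
    [[0.05,0,-0.13],0,0.02],
    [[0.05,0,-0.13],0,0.02],
  ],
)

```text
time_s: 21.45
position: [0.5929, -0.1504, 0.1606]
tool_rot: [[0.995, -0.097, -0.001], [-0.097, -0.995, 0.0], [-0.001, -0.0, -1.0]]
ft_force: [-0.1, 0.3, -4.0]
grip_width: 0.0351
gripper_force: 71.5
```

Request:
drive_tool(
  series=[
    [[-0.02,-0.04,0],-8,0.02],
    [[-0.161,-0.3235,0],-84.7,0.02],
    [[-0.161,-0.3235,0],-84.7,0.02],
    [[-0.161,-0.3235,0],-84.7,0.02],
    [[-0.161,-0.3235,0],-84.7,0.02],
    [[-0.161,-0.3235,0],-84.7,0.02],
    [[-0.161,-0.3235,0],-84.7,0.02],
    [[-0.161,-0.3235,0],-84.7,0.02],
    [[-0.161,-0.3235,0],-84.7,0.02],
    [[-0.161,-0.3235,0],-84.7,0.02],
    [[-0.161,-0.3235,0],-84.7,0.02],
    [[-0.161,-0.3235,0.04],-84.7,0.02],
    [[-0.161,-0.3235,0.08],-84.7,0.02],
    [[-0.161,-0.3235,0.1],-84.7,0.02],
    [[-0.161,-0.3235,0.1],-84.7,0.02],
    [[-0.161,-0.3235,0.1],-84.7,0.02],
    [[-0.161,-0.3235,0.1],-84.7,0.02],
    [[-0.161,-0.3235,0.1],-84.7,0.02],
  ],
)

```text
time_s: 23.25
position: [0.465, 0.1871, 0.0626]
tool_rot: [[0.189, 0.982, 0.002], [0.982, -0.189, 0.0], [0.001, 0.002, -1.0]]
ft_force: [0.1, 0.1, -3.2]
grip_width: 0.0349
gripper_force: 71.5
```

Request:
drive_tool(
  series=[
    [[0,0,0.015],0,0.02],
    [[0,0,0.03],0,0.02],
    [[0,0,0.04],0,0.02],
    [[0,0,0.045],0,0.02],
    [[0,0,0.049],0,0.02],
    [[0,0,0.049],0,0.02],
    [[0,0,0.049],0,0.02],
    [[0,0,0.049],0,0.02],
  ],
)

```text
time_s: 24.05
position: [0.4647, 0.1871, 0.013]
tool_rot: [[0.188, 0.982, 0.001], [0.982, -0.188, 0.0], [0.0, 0.001, -1.0]]
ft_force: [0.6, -0.5, -3.2]
grip_width: 0.0349
gripper_force: 71.7
```

Request:
drive_tool(
  series=[
    [[0,-0.0005,0.002],0,0.02],
    [[0,-0.0005,0.004],0,0.02],
    [[0,-0.0005,0.005],0,0.02],
    [[0,-0.0005,0.006],0,0.02],
    [[0,-0.0005,0.007],0,0.02],
    [[0,-0.0005,0.007],0,0.02],
    [[0,-0.0005,0.007],0,0.02],
  ],
)

```text
time_s: 24.75
position: [0.4639, 0.1871, 0.0061]
tool_rot: [[0.188, 0.982, 0.0], [0.982, -0.188, 0.0], [0.0, 0.0, -1.0]]
ft_force: [-2.5, -1.8, 5.3]
grip_width: 0.0348
gripper_force: 72.6
```

It is seated: ft z went from -3.2 to +5.3 N at the original height. Release and lift.

Request:
drive_tool(
  series=[
    [[0,0,0],0,0.04],
    [[0,0,0],0,0.06],
    [[0,0,0],0,0.06],
    [[0,0,0],0,0.06],
    [[0,0,0],0,0.06],
    [[0,0,-0.02],0,0.06],
    [[0,0,-0.06],0,0.06],
    [[0,0,-0.11],0,0.06],
    [[0,0,-0.16],0,0.06],
    [[0,0,-0.19],0,0.06],
    [[0,0,-0.19],0,0.06],
    [[0,0,-0.19],0,0.06],
    [[0,0,-0.19],0,0.06],
  ],
)

```text
time_s: 26.05
position: [0.4632, 0.187, 0.1941]
tool_rot: [[0.188, 0.982, -0.003], [0.982, -0.188, -0.0], [-0.001, -0.003, -1.0]]
ft_force: [0.7, 0.2, -0.4]
grip_width: 0.0601
gripper_force: 0.0
```

```bash
python3 g.py
```

```text
[0.4631941  0.18697085 0.19412583] [ 8.37669446e+00  1.68705929e+01  8.21035437e+01 -4.38039508e-04
  8.11860821e+01  1.92418313e+01] 26.05
[0.4637882  0.18580534] 79.12690422009503 0.07759024632707306
-0.07 46 [-0.0118  0.0119] 0.0747
-0.06 278 [-0.0126  0.0128] 0.0755
-0.05 272 [-0.0161  0.0163] 0.0785
-0.04 395 [-0.017   0.0171] 0.0788
-0.03 422 [-0.0177  0.0179] 0.079
-0.02 432 [-0.0175  0.0178] 0.0788
-0.01 437 [-0.0173  0.0176] 0.0789
-0.0 443 [-0.0172  0.0174] 0.0789
0.01 454 [-0.0171  0.0173] 0.0788
0.02 477 [-0.0173  0.0171] 0.0789
0.03 497 [-0.0175  0.0179] 0.0788
0.04 448 [-0.0165  0.0169] 0.0787
0.05 283 [-0.0096  0.01  ] 0.0724
0.06 313 [-0.0095  0.0099] 0.0724
0.07 290 [-0.0096  0.0098] 0.0723
0.08 174 [-0.0093  0.009 ] 0.0724
ends -0.061936984068685384 0.08575765915413364 origin: [0.46398872 0.18684928] [0.46393112 0.1865494 ]
```

View pics/w2.png

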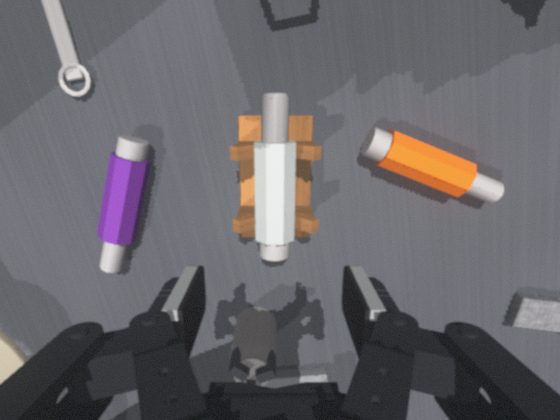

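The gauge lies seated in both saddles at (274,180), at the same height and axis as before and within 1 mm of its place. The gripper is clear.

```bash
python3 -c "
from rig import env
print(env.close_job())"
```

```text
the job is handed in; nothing more can be done
None
```

The job is handed in with no verdict returned: the go end went fully home (8 N at the shoulder), the no-go end was refused at the mouth (about 7 N, held for a second), and the gauge is back in its cradle within about 1 mm of where it lay and released; the spare bit, hammer and pot were never touched as far as I could tell, though I did not re-measure them.

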